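# Hold the photometer lid open for the dark reading

### The job

The blank is in the rearmost cell of the spectrophotometer: with the lid still shut, pull the cuvette-changer rod all the way out to its end stop. Then raise the sample-compartment lid to about 50 degrees from shut, where the light shutter is closed for the dark-zero reading, and finish while still holding it steadily there with the gripper, because the lid falls shut by itself. Leave the bottle, beaker, tube rack and cuvette box where they stand.

Things in the scene. Friction and masses are not known exactly. Their poses are not given: they have to be found in the camera images.
- photometer: Cream spectrophotometer, fixed. x axis from front to back (away from the robot), y left, z up. Origin on the bench under the rod's line, 150 mm behind the front face. Body: x -150 to 170 mm, y -120 to 320 mm. Deck round the lid 135 mm high; behind x = 55 mm a lamp housing 180 mm high; left of y = 120 mm a console, its panel rising from 90 mm in front to 140 mm at the back.
- changer (a joint): How far the cuvette-changer rod is pulled out, in m: 0 pushed in, 0.045 fully out at its end stop (rearmost cell in the beam). It slides level along the photometer's -x, needs about 2 to 3 N, and stays where it is left.
- rod_knob (a point): Centre of the red round knob on the end of the changer rod: a cylinder 24 mm in diameter and 24 mm long, its axis along the photometer's x, 85 mm above the bench. It is carried in front of the front face by a steel rod 8 mm in diameter; with the rod pushed in its centre is 50 mm in front of the face, fully out 95 mm.
- lid: The dark grey sample-compartment lid with its bow handle: hollow, 168 mm from hinge to front edge, 170 mm wide, 27 mm high, 0.3 to 0.5 kg. Origin on the hinge axis in mid-width; x to the back, y left, z out of its top, which is upright when shut: the tilt of z is the lid's angle. It turns freely about y, front edge rising, to a stop at 80 degrees, and falls shut from any angle when let go.
- lid_hinge (a point): Middle of the hinge axis at the rear of the lid, which lies along the photometer's y: 30 mm behind the photometer's origin, 136 mm above the bench.
- lid_bow (a point): Middle of the light grey bow handle on the lid: a round bar 12 mm in diameter along the photometer's y, free over 78 mm between its posts, 32 mm (axis) above the lid's top, 23 mm behind its front edge; in the lid's frame 145 mm in front of and 59 mm above the hinge axis. 195 mm above the bench when shut.
- reagent_bottle: White bottle with black cap, 48 mm in diameter, 110 high, origin under its centre. Loose bystander.
- beaker: Glass beaker, 64 mm in diameter at the rim, 85 high, origin under its centre. Loose bystander.
- tube_rack: Teal and green rack 66 x 170 x 58 mm with capped tubes standing to 97 mm, origin under its centre, long side along its y. Loose bystander.
- cuvette_box: Open white box 85 x 85 x 42 mm with cuvettes standing to 49 mm, origin under its centre. Loose bystander.

How it is judged:
By the outcome, as a careful person would: the job done as asked, in the order asked, and still so for the second after the job is handed in, while the arm keeps its last pose, push and grip.
It also fails if it takes over 51 s, if anything falls off the work surface, if the arm or the gripper's body presses on something with over 40 N, if the wrist force passes 120 N, or if a joint passes its speed limit or range.

### The arm

A 6-joint arm with a two-finger parallel gripper is mounted at the origin on the work surface. World frame = base frame: x ahead of the robot, y to its left, z up, the work surface at z = 0. Lengths are in m, angles in rad, forces in N, time in s.
With the tool pointing down it reaches from about 0.3 to 1 m from the base axis. Payload 5.1 kg.
Tool frame: the origin (TCP) lies between the finger pads; the fingertips stand 19 mm ahead of it and the grasp point (between the pads) is the TCP; z points along the fingers, y is the line along which they close (so a half turn about z gives the same grasp; the last joint's range is limited). The gripper opens to 95 mm and grips with 3 to 60 N. Pads are 20 mm wide; open, the fingers measure 119 mm over their backs; the gripper's body (75 mm by 180 mm) begins 59 mm behind the grasp point.
Start: joints at [-1.398, 0.124, 1.65, -0, 1.367, -0.083], TCP at [0.164, -0.629, 0.234] pointing down, gripper open.
Joint ranges: [-2.61, 2.61], [-1.02, 2.33], [0.03, 2.71], [-1.35, 4.49], [0.32, 2.68], [-2.91, 2.91]. Speed limits (rad/s): [2.57, 2.57, 3.14, 3.14, 3.14, 3.14].

### API

Orientations are given as a unit quaternion [x, y, z, w].
In Python, from cell import r gives the robot as it stands. The module is installed in compiled form; this text tells all that it offers.
- The arm moves only by the shell command python3 -m handwheel 'ROWS' [FORCE]. ROWS is JSON, one flat list of numbers, 5 for each row, row after row: the shift along the tool's x, y, z in m, then the turn about the tool's z in degrees, then the opening, from 0 (shut) to 1 (fully open). In form: [tx, ty, tz, roll, gripper, tx, ty, tz, roll, gripper, ...]. A call has 1 to 5 rows; each row shifts and turns the commanded pose from where the row before left it, along the tool's axes as they then stand; what a row does not reach is not made up. A row lasts 1/8 s, in which the tool goes at most 62.5 mm and 10.7 degrees, less where a joint would pass 70% of its speed; a pose out of reach is approached as far as the arm can. A call is refused whole if a number of a shift passes 0.0625 or a number of a turn 10.7, either way. A call with a gripper value outside its range is refused whole. The fingers move at their own pace and stop on an object; FORCE is the grip in N (left out, the last holds). Time passes only in rows, so rows that do not move let the fingers close. It gives the time, the measured TCP pose, the force, the opening and the grip force at its end, in the units of the state.
- r.get_state(): the state, without advancing time (a new reading comes with each control period).
- r.read_camera(name): name is "scene" or "top" or "wrist"; returns a dict with "color" (480x640x3 uint8, blue, green, red), "z_map" (480x640 float32, m along the optical axis (not along the pixel's ray), 0 where there is no reading), "fx", "fy", "cx", "cy" (pixels), "position" and "rotation" of the camera in the world; the wrist camera has in their place "mount" (4x4, takes a point from camera to tool coordinates, whose origin is the TCP and whose axes are the flange's). Camera axes: x right, y down, z forward; pixel columns grow to the right and rows downward; lengths in m; the calibration is good to about 2 mm. A picture is of the moment at which its call begins: read the wrist's pose just before it.
- r.hand_in(): hands the job in; it is judged then, once.
The state is a dict: "time": time; "joints": joint angles; "joint_velocities": joint speeds; "effort": joint torques, N m; "position": TCP position; "orientation": TCP orientation; "contact_force": force on the tool from outside, world axes, zero at the start; "ft_torque": the same for the moment, N m; "finger_gap": opening from 0.0 (shut) to 1.0 (fully open); "grip_force": force on a finger pad.
Only numpy, scipy, OpenCV 4.12 (cv2) and the standard library are available. Lean on these libraries where they do the work, as an engineer would, in place of code of your own. Each camera call takes 0.05 s, during which the arm holds its last target. There are 200 camera calls.

## Working session

There is one attempt and no reset: what is moved stays moved. The work goes in short steps, Python scripts to look and compute and a shell command to move; the robot and the scene stay as the last step left them, time stands still between calls to the robot, and variables do not carry over. Pictures are saved under pics/ and viewed, at most 10 in all, crops included, and the job is handed in when it is done.

```bash
mkdir -p pics; python3 - <<'E'
from cell import r
import cv2,numpy as np
for n in("scene","top"):
    c=r.read_camera(n);cv2.imwrite(f"pics/{n}.png",c["color"]);np.savez(f"{n}.npz",**c)
    print(n,c["fx"],c["cx"],c["cy"],c["position"],np.round(c["rotation"],3).tolist())
s=r.get_state();print(s)
E
```

```text
scene 486.2390158820587 322.2852004046116 242.67419246064017 [ 1.18686287 -0.44063028  0.95469903] [0.828, 0.426, -0.171, -0.324]
top 496.46168080736743 329.4101244210267 245.22065049865233 [0.42375088 0.00197067 0.99874326] [0.712, -0.697, 0.057, -0.067]
{'time': 0.1, 'joints': array([-1.39760401e+00,  1.24401020e-01,  1.65154977e+00, -5.37386958e-06,
        1.36746647e+00, -8.25868195e-02]), 'joint_velocities': array([-0.00159351, -0.00226395, -0.00359532,  0.0013552 , -0.00105894,
       -0.00052747]), 'effort': array([ 3.14798799e-04, -4.18880332e+01, -3.61096323e+01,  7.76402769e-02,
        4.61516180e-02, -6.27691725e-05]), 'position': array([ 0.16433429, -0.62832144,  0.23252779]), 'orientation': array([ 9.91832787e-01,  1.27541717e-01, -4.39439381e-05, -9.11244634e-04]), 'contact_force': array([-0.34325941,  0.19617493,  0.87102035]), 'ft_torque': array([ 0.00474741,  0.03500471, -0.02542699]), 'grip_force': 0.0, 'finger_gap': 1.0003826505700222}
```

View pics/scene.png

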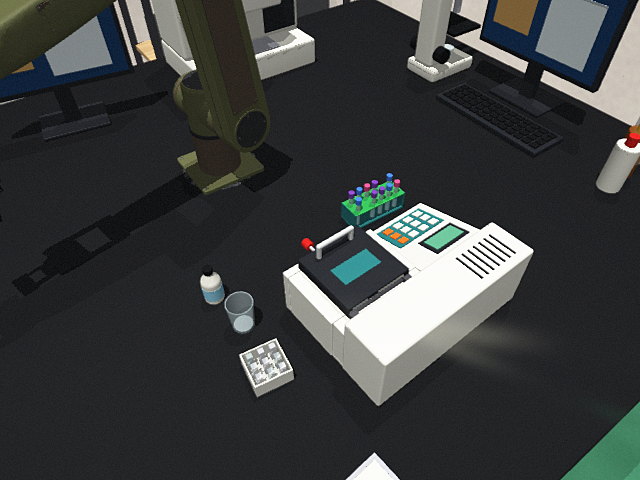

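View pics/top.png

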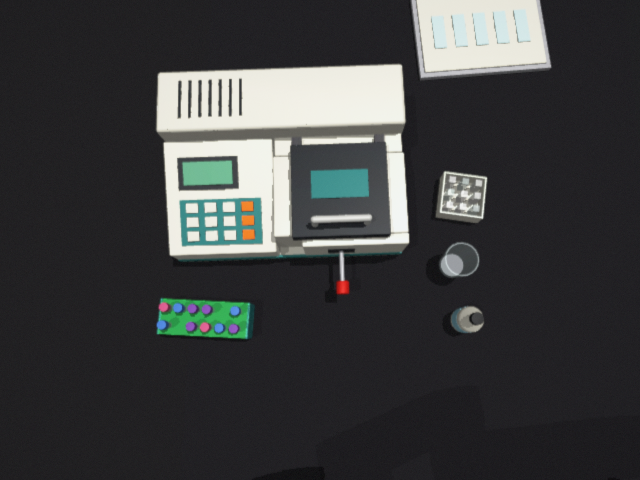

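The scene view shows the knob at about (307,243) and the bow from (320,250) to (350,235). In the top view the knob is at (342,287), the bow runs (314,220) to (370,217), and the bottle, beaker and box are far to the right with the rack to the left.

```bash
cat > h.py <<'E'
import numpy as np,cv2
from scipy.spatial.transform import Rotation as R
def ray(c,u,v):
    return R.from_quat(c["rotation"]).as_matrix()@np.array([(u-c["cx"])/c["fx"],(v-c["cy"])/c["fy"],1])
def onz(c,u,v,z):
    d=ray(c,u,v);p=np.array(c["position"]);return p+d*(z-p[2])/d[2]
def tri(cs,uvs):
    A=0;b=0
    for c,(u,v) in zip(cs,uvs):
        d=ray(c,u,v);d/=np.linalg.norm(d);P=np.eye(3)-np.outer(d,d);A=A+P;b=b+P@c["position"]
    return np.linalg.solve(A,b)
def red(im,box):
    b,g,r_=[im[...,i].astype(int) for i in range(3)]
    m=((r_>120)&(g<60)&(b<60)).astype(np.uint8);k=np.zeros_like(m);x0,y0,x1,y1=box;k[y0:y1,x0:x1]=m[y0:y1,x0:x1]
    n,l,st,ce=cv2.connectedComponentsWithStats(k);i=1+np.argmax(st[1:,4]);return ce[i],st[i]
E
python3 - <<'E'
from h import *
t=dict(np.load("top.npz"));s=dict(np.load("scene.npz"))
a,sa=red(t["color"],(320,270,370,310));b,sb=red(s["color"],(290,230,325,260))
print(a,sa,b,sb);print("knob tri",tri([t,s],[a,b]),"plane",onz(t,*a,.092))
e1,e2=onz(t,314,220,.195),onz(t,370,217,.195);print("bow",e1,e2,(e1+e2)/2)
# yaw from body front edge: bow direction & rod
d=e1-e2;print("yaw bow",np.degrees(np.arctan2(-d[0],d[1])))
k=onz(t,*a,.085);q=onz(t,341.5,252,.089);d=q-k;print("yaw rod",np.degrees(np.arctan2(d[1],d[0])))
p1,p2=onz(t,158,73,.18),onz(t,402,66,.18);d=p1-p2;print("yaw back",np.degrees(np.arctan2(-d[0],d[1])),p1,p2)
for n,u,v,z in(("rack",205,318,.06),("bottle",475,319,.11),("beaker",461,260,.085)):print(n,onz(t,u,v,z))
E
```

```text
[342.48251748 286.98601399] [337 280  12  14 143] [306.32954545 242.79545455] [301 238  12  12  88]
knob tri [ 0.50687483 -0.01078324  0.0912592 ] plane [ 0.50724911 -0.0100153   0.092     ]
bow [0.60803721 0.0404903  0.195     ] [ 0.61490477 -0.05232522  0.195     ] [ 0.61147099 -0.00591746  0.195     ]
yaw bow 4.231692822012529
yaw rod 2.641640490870323
yaw back 2.653843867062972 [0.8760642 0.3281485 0.18     ] [ 0.89629968 -0.10841783  0.18      ]
rack [0.44664942 0.24651506 0.06      ]
bottle [ 0.45383877 -0.24463379  0.11      ]
beaker [ 0.56246637 -0.22889027  0.085     ]
```

```bash
python3 -m handwheel '[0,0,0,6,1, 0,0,0,6,1, 0.031,-0.05,0,0,1, 0.031,-0.05,0,0,1, 0.031,-0.05,0,0,1]' 25
python3 -m handwheel '[0.031,-0.05,0,0,1, 0.031,-0.05,0,0,1, 0.031,-0.05,0,0,1, 0.031,-0.05,0,0,1, 0.031,-0.05,0,0,1]'
python3 -m handwheel '[0.031,-0.05,0,0,1, 0.031,-0.05,0,0,1, 0.031,-0.05,0,0,1, 0.030,-0.05,0,0,1, 0,0,0,0,1]'
cat > look.py <<'E'
from cell import r
from h import *
import sys
def look(name):
    s=r.get_state();c=r.read_camera("wrist");cv2.imwrite(f"pics/{name}.png",c["color"])
    Rt=R.from_quat(s["orientation"]).as_matrix();M=np.array(c["mount"])
    c["position"]=s["position"]+Rt@M[:3,3];c["rotation"]=R.from_matrix(Rt@M[:3,:3]).as_quat()
    np.savez(f"{name}.npz",**c)
    tx=Rt[:,0];print(s["time"],s["position"].round(4),"heading",np.degrees(np.arctan2(tx[1],tx[0])),"cam",c["position"].round(3),M[:3,3].round(3));return c,s,Rt
if __name__=="__main__":look(sys.argv[1])
E
python3 look.py w1
```

```text
time: 0.72
position: [0.2508, -0.4729, 0.2329]
orientation: [1.0, 0.023, -0.0, -0.001]
contact_force: [1.0, 0.1, 0.0]
finger_gap: 1.002
grip_force: 0.0
time: 1.35
position: [0.394, -0.2159, 0.2334]
orientation: [1.0, 0.023, 0.0, 0.0]
contact_force: [0.3, -0.4, 0.9]
finger_gap: 1.002
grip_force: 0.0
time: 1.98
position: [0.5078, -0.0092, 0.2331]
orientation: [1.0, 0.026, -0.001, -0.0]
contact_force: [0.2, -0.1, 0.5]
finger_gap: 1.001
grip_force: 0.0
1.975 [ 0.5078 -0.0092  0.2331] heading 2.988078748646314 cam [ 0.587 -0.005  0.384] [ 0.08   0.    -0.151]
```

View pics/w1.png

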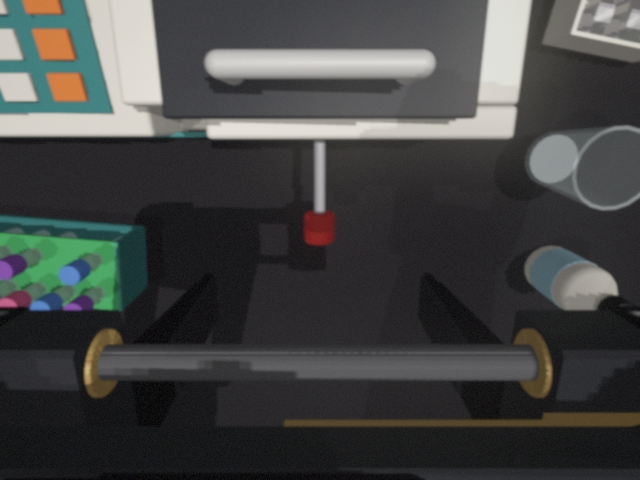

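The wrist view shows the knob at (319,228), its rod running up to the front face at row ~137, and the bow bar from (205,64) to (436,64); everything around is clear.

```bash
python3 - <<'E'
from h import *
w=dict(np.load("w1.npz"));t=dict(np.load("top.npz"))
a,s=red(w["color"],(280,190,360,260));print(a,s)
for v in (s[1],s[1]+s[3]):print(v,onz(w,a[0],v,.085),onz(w,a[0],v,.097))
print("tri",tri([w,t],[a,(342.48,286.99)]))
e=[onz(w,205,64,.198),onz(w,436,64,.198)];print(e,sum(e)/2)
m=[onz(w,*p,.135) for p in((210,137),(514,137))];print("front edge",m)
k=w["color"][30:100,320].sum(1);print(np.where(np.diff(k.astype(int)).__abs__()>60)[0]+30)
E
```

```text
[316.75757576 237.44588745] [307 231  22  13 231]
231 [ 0.50320203 -0.00834486  0.085     ] [ 0.50658249 -0.00821504  0.097     ]
244 [ 0.49245028 -0.0089001   0.085     ] [ 0.49626241 -0.00874799  0.097     ]
tri [ 0.50553723 -0.00904257  0.11053191]
[array([0.60812161, 0.04551623, 0.198     ]), array([ 0.61339258, -0.05518594,  0.198     ])] [ 0.61075709 -0.00483486  0.198     ]
front edge [array([0.57375413, 0.0607921 , 0.135     ]), array([ 0.58354219, -0.12564455,  0.135     ])]
[48 49 77 78]
```

```bash
python3 -m handwheel '[-0.002,0,0.04,0,0.6, 0,0,0.04,0,0.6, 0,0,0.04,0,0.6, 0,0,0.025,0,0.6, 0,0,0,0,0.6]' 25
python3 -m handwheel '[0,0,0,0,0, 0,0,0,0,0, 0,0,0,0,0, 0,0,0,0,0, 0,0,0,0,0]' 25
```

```text
time: 2.65
position: [0.5027, -0.0134, 0.0861]
orientation: [1.0, 0.022, -0.003, -0.0]
contact_force: [0.2, -0.1, 0.3]
finger_gap: 0.604
grip_force: 0.0
time: 3.28
position: [0.5058, -0.0098, 0.0896]
orientation: [1.0, 0.023, 0.001, -0.003]
contact_force: [-0.5, 9.2, 3.3]
finger_gap: 0.249
grip_force: 25.0
```

Knob gripped (23.7 mm). Pull.

```bash
python3 -m handwheel '[-0.005,-0.001,0,0,0, -0.005,0,0,0,0, -0.005,0,0,0,0, -0.003,0,0,0,0, 0,0,0,0,0]'
python3 -m handwheel '[-0.003,0,0,0,0, -0.003,0,0,0,0, 0,0,0,0,0]'
python3 -m handwheel '[-0.003,0,0,0,0, -0.002,0,0,0,0, 0,0,0,0,0]'
```

```text
time: 3.9
position: [0.4878, -0.0107, 0.0896]
orientation: [1.0, 0.023, 0.001, -0.002]
contact_force: [0.2, 5.3, 2.2]
finger_gap: 0.246
grip_force: 25.0
time: 4.28
position: [0.4819, -0.011, 0.0897]
orientation: [1.0, 0.023, 0.001, -0.002]
contact_force: [0.0, 6.2, 3.3]
finger_gap: 0.244
grip_force: 25.0
time: 4.65
position: [0.4802, -0.0111, 0.0899]
orientation: [1.0, 0.023, 0.006, -0.002]
contact_force: [13.3, 7.2, -8.0]
finger_gap: 0.246
grip_force: 25.0
```

```bash
python3 -m handwheel '[-0.002,0,0,0,0, -0.001,0,0,0,0, 0,0,0,0,0]'
python3 look.py w2; python3 - <<'E'
from h import *
from cell import r
c=r.read_camera("top");cv2.imwrite("pics/t2.png",cv2.resize(c["color"][200:340,260:440],None,fx=3,fy=3))
try: print(red(c["color"],(320,255,370,330)))
except Exception as e: print(e)
E
```

```text
time: 5.03
position: [0.4794, -0.0112, 0.0901]
orientation: [1.0, 0.023, 0.009, -0.002]
contact_force: [22.2, 7.6, -14.4]
finger_gap: 0.244
grip_force: 25.0
5.025 [ 0.4794 -0.0112  0.0901] heading 2.5935951733540294 cam [ 0.556 -0.008  0.242] [ 0.08   0.    -0.151]
attempt to get argmax of an empty sequence
```

View pics/w2.png

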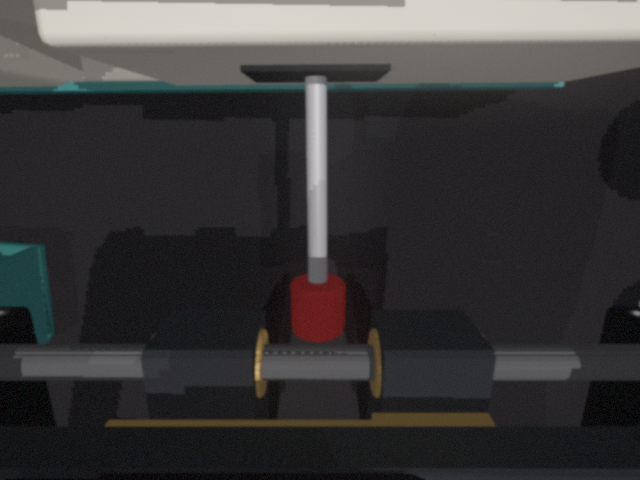

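The wrist view shows the rod extended, knob at (318,308) between the pads, rod straight to its slot at (316,80). Force climbing with no motion: end stop reached. Relax, release, rise.

```bash
python3 -m handwheel '[0.003,0,0,0,0, 0.001,0,0,0,0, 0,0,0,0,0]'
python3 -m handwheel '[0,0,0,0,0.6, 0,0,0,0,0.6, 0,0,0,0,0.6, 0,0,-0.03,0,0.6, 0,0,-0.05,0,0.6]'
python3 -m handwheel '[0,0,-0.05,0,0.6, 0,0,-0.05,0,0.6, 0,0,-0.01,0,0.6, 0,0,0,0,0.6, 0,0,0,0,0.6]'
python3 - <<'E'
from look import *
c,s,Rt=look("w3");print(s["joints"].round(3))
b,g,q=[c["color"][...,i].astype(int) for i in range(3)]
m=((abs(b-g)<12)&(abs(q-g)<12)&(g>110)).astype(np.uint8)
a,st=red(c["color"],(250,150,390,330));print("knob",a,st,onz(c,a[0],st[1],.097),onz(c,a[0],st[1]+st[3],.085))
E
```

```text
time: 5.5
position: [0.4797, -0.0111, 0.0899]
orientation: [1.0, 0.023, 0.003, -0.002]
contact_force: [6.6, 7.4, -2.4]
finger_gap: 0.25
grip_force: 25.0
time: 6.12
position: [0.4754, -0.0126, 0.1673]
orientation: [1.0, 0.023, -0.003, -0.0]
contact_force: [1.2, 0.0, 1.2]
finger_gap: 0.599
grip_force: 0.0
time: 6.75
position: [0.4762, -0.0126, 0.2762]
orientation: [1.0, 0.023, -0.002, -0.0]
contact_force: [-0.2, -0.2, 0.4]
finger_gap: 0.598
grip_force: 0.0
6.75 [ 0.4762 -0.0126  0.2762] heading 2.649803612235361 cam [ 0.556 -0.009  0.427] [ 0.08   0.    -0.151]
[-0.139 -0.293  1.97  -0.     1.469  1.385]
knob [315.80627306 207.10885609] [304 194  26  28 542] [ 0.49486962 -0.00979244  0.097     ] [ 0.46724454 -0.01096373  0.085     ]
```

View pics/w3.png

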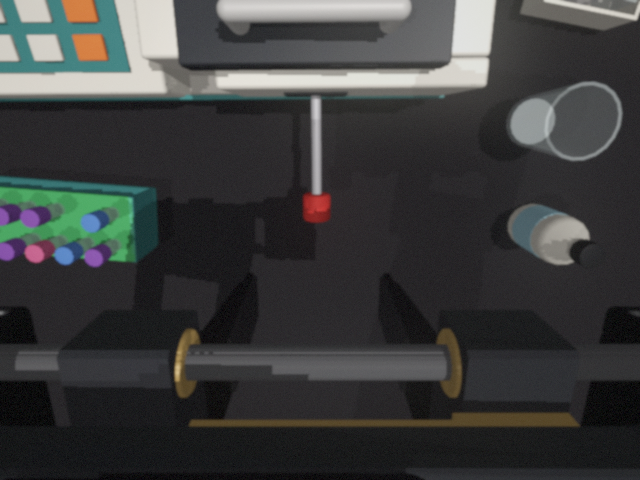

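The view shows the knob at (316,207), still out after release; the bow's at (218..410, 10). Now over the bow, with a -90° roll.

```bash
python3 -m handwheel '[0.045,-0.002,0,0,0.6, 0.045,0,0,0,0.6, 0.045,0,0,0,0.6, 0,0,0,-10,0.6, 0,0,0,-10,0.6]'
python3 -m handwheel '[0,0,0,-10,0.6, 0,0,0,-10,0.6, 0,0,0,-10,0.6, 0,0,0,-10,0.6, 0,0,0,-10,0.6]'
python3 -m handwheel '[0,0,0,-10,0.6, 0,0,0,-10,0.6, 0,0,0,0,0.6, 0,0,0,0,0.6]'
python3 look.py w4
```

```text
time: 7.42
position: [0.6117, -0.0043, 0.2756]
orientation: [0.98, 0.199, -0.002, -0.001]
contact_force: [0.6, 0.3, 0.0]
finger_gap: 0.598
grip_force: 0.0
time: 8.05
position: [0.6112, -0.0044, 0.2763]
orientation: [0.804, 0.595, -0.001, -0.001]
contact_force: [0.4, 0.5, -0.8]
finger_gap: 0.603
grip_force: 0.0
time: 8.55
position: [0.6116, -0.0044, 0.2775]
orientation: [0.691, 0.722, -0.001, -0.001]
contact_force: [-0.3, -0.1, -0.2]
finger_gap: 0.6
grip_force: 0.0
8.55 [ 0.6116 -0.0044  0.2775] heading 92.51689290337387 cam [0.609 0.075 0.428] [ 0.079  0.    -0.151]
```

View pics/w4.png

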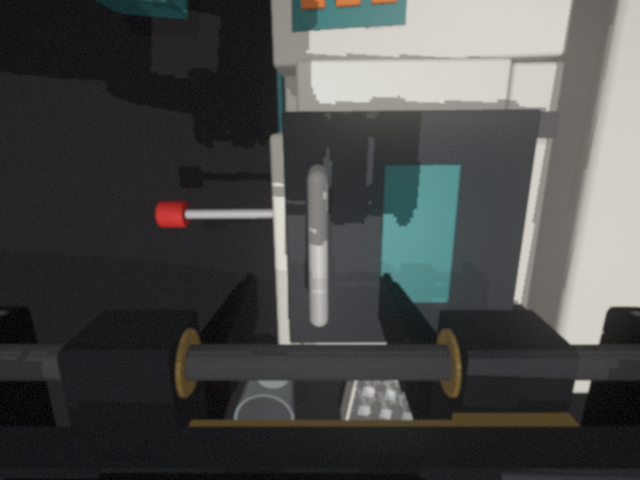

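The bow bar runs vertically at column 318 (rows 168–325), centred between the fingers. Descend and grip.

```bash
python3 -m handwheel '[0,0,0.04,0,0.6, 0,0,0.03,0,0.6, 0,0,0.01,0,0.6, 0,0,0,0,0.6]' 25
python3 -m handwheel '[0,0,0,0,0, 0,0,0,0,0, 0,0,0,0,0, 0,0,0,0,0, 0,0,0,0,0]' 25
python3 - <<'E'
import numpy as np
r=.1565;a0=np.radians(22.1)
for t in range(0,51,5):
    a=a0+np.radians(t);print(t,round(r*(np.cos(a0)-np.cos(a))*1000,1),round(r*(np.sin(a)-np.sin(a0))*1000,1))
E
```

```text
time: 9.1
position: [0.6118, -0.0044, 0.1983]
orientation: [0.691, 0.723, -0.0, -0.0]
contact_force: [0.1, -0.9, 0.1]
finger_gap: 0.601
grip_force: 0.0
time: 9.72
position: [0.6118, -0.0044, 0.1987]
orientation: [0.691, 0.723, -0.0, -0.0]
contact_force: [-5.7, -1.2, 1.8]
finger_gap: 0.132
grip_force: 4.0
0 0.0 0.0
5 5.7 12.4
10 12.4 24.3
15 20.2 35.5
20 28.9 46.0
25 38.5 55.8
30 48.9 64.6
35 60.0 72.5
40 71.8 79.4
45 84.1 85.3
50 96.9 90.0
```

```bash
python3 -m handwheel '[0,0,0,0,0, 0,0.003,-0.006,0,0, 0,0.003,-0.006,0,0, 0,0.003,-0.006,0,0, 0,0.0035,-0.006,0,0]' 25
python3 -m handwheel '[0,0.004,-0.0055,0,0, 0,0.004,-0.0055,0,0, 0,0.0045,-0.005,0,0, 0,0.0045,-0.0055,0,0, 0,0,0,0,0]'
```

```text
time: 10.35
position: [0.6228, -0.0039, 0.2219]
orientation: [0.691, 0.723, -0.002, -0.002]
contact_force: [-7.2, -0.4, -0.5]
finger_gap: 0.118
grip_force: 25.0
time: 10.98
position: [0.6398, -0.003, 0.2458]
orientation: [0.69, 0.723, -0.002, -0.002]
contact_force: [-12.5, 0.2, 5.8]
finger_gap: 0.119
grip_force: 25.0
```

```bash
python3 -m handwheel '[0,0.0035,-0.0055,0,0, 0,0.004,-0.0055,0,0, 0,0.005,-0.005,0,0, 0,0.005,-0.0045,0,0, 0,0,0,0,0]'
python3 -m handwheel '[0,0.0055,-0.004,0,0, 0,0.0055,-0.004,0,0, 0,0.006,-0.004,0,0, 0,0.006,-0.003,0,0, 0,0,0,0,0]'
```

```text
time: 11.6
position: [0.6594, -0.002, 0.2654]
orientation: [0.69, 0.723, 0.0, 0.0]
contact_force: [-5.3, 1.0, 2.0]
finger_gap: 0.119
grip_force: 25.0
time: 12.22
position: [0.6825, -0.0009, 0.2815]
orientation: [0.69, 0.723, 0.001, 0.001]
contact_force: [-5.4, 1.6, 5.1]
finger_gap: 0.119
grip_force: 25.0
```

```bash
python3 -m handwheel '[0,0.0055,-0.0025,0,0, 0,0.006,-0.0025,0,0, 0,0.006,-0.002,0,0, 0,0.005,-0.0015,0,0, 0,0,0,0,0]'
python3 - <<'E'
from look import *
look("w5")
for n in("scene","top"):
    c=r.read_camera(n);cv2.imwrite(f"pics/{n}6.png",c["color"]);np.savez(f"{n}6.npz",**c)
E
```

```text
time: 12.85
position: [0.7053, 0.0002, 0.2907]
orientation: [0.69, 0.723, 0.001, 0.001]
contact_force: [-4.5, 1.2, 6.3]
finger_gap: 0.12
grip_force: 25.0
12.85 [7.053e-01 2.000e-04 2.907e-01] heading 92.67862552681301 cam [0.701 0.079 0.442] [ 0.079  0.    -0.151]
```

View pics/scene6.png

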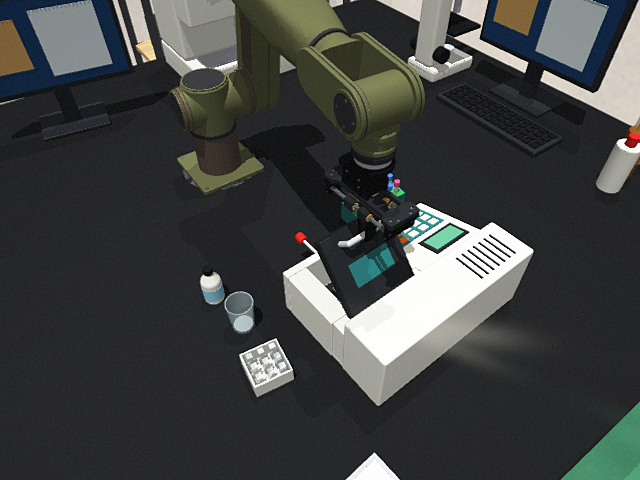

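View pics/w5.png

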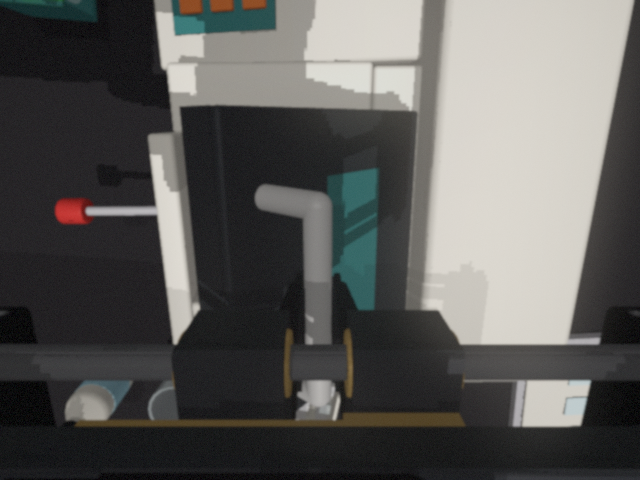

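The scene view shows the lid raised, teal label at about (372,263), with the bow in the gripper and bystanders unmoved; the wrist view shows the bar at column 318 in the pads. I measure the tilt by a plane fit to the teal label's depth.

```bash
cat > tilt.py <<'E'
from h import *
def tilt(c,box,d0=None):
    im=c["color"].astype(int);x0,y0,x1,y1=box
    m=(im[...,1]-im[...,2]>35)&(im[...,0]-im[...,2]>35)&(c["z_map"]>0);k=np.zeros_like(m);k[y0:y1,x0:x1]=m[y0:y1,x0:x1]
    k=cv2.erode(k.astype(np.uint8),np.ones((3,3)))
    v,u=np.nonzero(k);z=c["z_map"][v,u]
    P=np.c_[(u-c["cx"])/c["fx"]*z,(v-c["cy"])/c["fy"]*z,z]@R.from_quat(c["rotation"]).as_matrix().T+c["position"]
    for _ in range(3):
        q=P.mean(0);n=np.linalg.svd(P-q,full_matrices=False)[2][2];e=(P-q)@n;P=P[abs(e)<2.5*e.std()+1e-4]
    n*=np.sign(n[2]);return len(P),n.round(3),np.degrees(np.arccos(n[2])).round(2),e.std(),q
if __name__=="__main__":
    L=lambda n:dict(np.load(n+".npz"))
    print(tilt(L("scene"),(325,240,385,290)));print(tilt(L("scene6"),(340,240,400,290)));print(tilt(L("top"),(300,160,380,205)))
    try: print(tilt(L("w5"),(325,165,382,300)))
    except Exception as e:print(e)
    t=L("top6");s=L("scene6")
    print(red(s["color"],(285,225,325,260)))
E
python3 tilt.py
```

```text
(687, array([-0.017,  0.002,  1.   ]), np.float64(0.97), np.float64(0.001372671083296775), array([ 0.68167375, -0.00163521,  0.16520756]))
(784, array([0.756, 0.037, 0.654]), np.float64(49.18), np.float64(0.001403637348631809), array([7.27888742e-01, 3.53115554e-04, 2.11789740e-01]))
(1395, array([ 0.007, -0.001,  1.   ]), np.float64(0.43), np.float64(0.0013672547484168773), array([ 6.81822360e-01, -1.89565708e-04,  1.64746749e-01]))
(2698, array([0.754, 0.039, 0.656]), np.float64(49.01), np.float64(0.0003536014269230272), array([0.73073278, 0.01055394, 0.20643494]))
(array([300.02352941, 237.01176471]), array([295, 232,  12,  12,  85], dtype=int32))
```

```bash
python3 -m handwheel '[0,0.0015,0,0,0, 0,0,0,0,0, 0,0,0,0,0, 0,0,0,0,0, 0,0,0,0,0]' 25
python3 -m handwheel '[0,0,0,0,0, 0,0,0,0,0, 0,0,0,0,0, 0,0,0,0,0, 0,0,0,0,0]'
python3 - <<'E'
from look import *
from tilt import tilt
c,s,_=look("w7");print(tilt(c,(325,165,382,300)));c=r.read_camera("scene");print(tilt(c,(340,240,400,290)),red(c["color"],(285,225,325,260))[0])
t=tri([c],[(0,0)]) if 0 else None
k,st=red(dict(np.load("w7.npz"))["color"],(30,180,120,240));w=dict(np.load("w7.npz"));print(onz(w,st[0],k[1],.085),onz(w,st[0]+st[2],k[1],.097),onz(w,160,k[1],.135))
E
```

```text
time: 13.62
position: [0.7066, 0.0003, 0.291]
orientation: [0.69, 0.723, 0.002, 0.001]
contact_force: [-4.9, 1.5, 6.7]
finger_gap: 0.12
grip_force: 25.0
time: 14.25
position: [0.7066, 0.0002, 0.291]
orientation: [0.69, 0.723, 0.002, 0.001]
contact_force: [-4.7, 1.5, 6.5]
finger_gap: 0.115
grip_force: 25.0
14.25 [7.066e-01 2.000e-04 2.910e-01] heading 92.67775565930351 cam [0.702 0.079 0.442] [ 0.079  0.    -0.151]
(2631, array([0.76 , 0.04 , 0.648]), np.float64(49.6), np.float64(0.00036282037921234287), array([0.73195657, 0.01059797, 0.20591532]))
(780, array([0.759, 0.039, 0.65 ]), np.float64(49.45), np.float64(0.001415498239551351), array([ 0.72832537, -0.00185877,  0.21255785])) [300.11494253 237.08045977]
[ 0.46315672 -0.01259043  0.085     ] [ 0.49887693 -0.00821454  0.097     ] [0.58093787 0.00420498 0.135     ]
```

Lid steady at about 50°, rod still fully out.

```bash
python3 -c "
from cell import r
print(r.hand_in())"
```

```text
the job is handed in; nothing more can be done
None
```

I pulled the changer rod out to its end stop with the lid still shut, then raised the lid to about 50° (measured 49.5°). I handed in at about 14 s, with the gripper holding the lid steady there and the bystanders not touched.

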